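# Feed the mains adapter along the dock fence with the push stick

### The arm

A 6-joint arm with a two-finger parallel gripper is mounted at the origin on a cart in front of the work surface, level with it; the furniture and walls round the work are solid. World frame = base frame: x ahead of the robot, y to its left, z up, the work surface at z = 0. Lengths are in m, angles in rad, forces in N, time in s.
With the tool pointing down it reaches from about 0.225 to 0.725 m from the base axis. Payload 3.1 kg.
Tool frame: the origin (TCP) lies between the finger pads; the fingertips stand 14 mm ahead of it and the grasp point (between the pads) lies 5 mm behind it (tip_reach is the z of the fingertips in the tool frame, in m); z points along the fingers, y is the line along which they close (so a half turn about z gives the same grasp; the last joint's range is limited). The gripper opens to 85 mm and grips with 20 to 120 N. Pads are 22 mm wide; open, the fingers measure 114 mm over their backs; the gripper's body (76 mm by 85 mm) begins 54 mm behind the grasp point. The pads swing forward as they close: fully open they stand 13 mm farther back than shut.
Start: joints at [1.185, 0.048, 0.099, 1.622, 0, 1.443], TCP at [0.134, 0.508, 0.245] pointing down, gripper open.
Joint ranges: [-2.91, 2.91], [-0.99, 1.94], [-1.21, 1.42], [-2.12, 2.29], [-1.49, 1.47], [-3.14, 3.14]. Speed limits (rad/s): [2.79, 2.79, 3.14, 3.14, 3.14, 3.14].

### API

Orientations are given as [roll, pitch, yaw] about the fixed x, y, z axes, in that order (R = Rz(yaw) Ry(pitch) Rx(roll)).
In Python, from plant import * gives the robot as it stands. The module is installed in compiled form; this text tells all that it offers.
- The arm moves only by the tool apply_moves, never from a script. Its argument "rows" is a list of rows, each an object with "translation": the shift along the tool's x, y, z normalised to -1 to 1, where 1 is 200 mm, a list of three; "rot": the turn, a rotation vector about the tool's x, y, z normalised to -1 to 1, where 1 is 2 pi rad, a list of three; "fingers": the opening, from 0 (shut) to 1 (fully open). A call has 1 to 20 rows; each row is the pose to reach, as a shift and turn from the pose commanded when the call began, along the tool's axes at that moment, turning the shorter way round; what a row does not reach only later rows make up. A row lasts 1/10 s, in which the tool goes at most 50 mm and 8.59 degrees, less where a joint would pass 70% of its speed; a pose out of reach is approached as far as the arm can. A call with a number of a shift or a turn outside -1 to 1 is refused whole. A call with a gripper value outside its range is refused whole. The fingers move at their own pace and stop on an object; the grip force is fixed at half the most. Time passes only in rows, so rows that repeat a pose let the fingers close. It gives the time, the measured TCP pose, the force, the opening and the grip force at its end, in the units of the state.
- read_state(): the state, without advancing time (a new reading comes with each control period).
- grab_frame(name): name is "side" or "top"; returns a dict with "img" (420x560x3 uint8, red, green, blue), "z_map" (420x560 float32, m along the optical axis (not along the pixel's ray), 0 where there is no reading), "camera_matrix" (3x3 intrinsics, pixels), "k1" (the pictures are not rectified: a ray, as slopes to the right and down, at radius r is drawn at 1 + k1 r^2 times it, then the intrinsics apply), "eye" and "rotation" of the camera in the world. Camera axes: x right, y up, looking along -z (the intrinsics and any distortion apply to the point x, -y, -z); pixel columns grow to the right and rows downward; lengths in m; the calibration is good to about 2 mm. A picture is of the moment at which its call begins.
- job_done(): hands the job in; it is judged then, once.
The state is a dict: "t": time; "joint_pos": joint angles; "dq": joint speeds; "joint_torque": joint torques, N m; "ee_pos": TCP position; "ee_rot": TCP orientation; "contact_force": force on the tool from outside, world axes, zero at the start; "ft_torque": the same for the moment, N m; "grip_width": opening from 0.0 (shut) to 1.0 (fully open); "grip_force": force on a finger pad.
Only numpy, scipy, OpenCV 4.12 (cv2) and the standard library are available. Lean on these libraries where they do the work, as an engineer would, in place of code of your own. Each camera call takes 0.05 s, during which the arm holds its last target. There are 200 camera calls.

### The job

Pick up the notched plywood push stick and use only it to work the black mains adapter: first bring the adapter flush against the fence of the dock, then feed it along the fence, flush and without forcing it, under the hood until the catch in the floor pops up behind it and holds it against the spring bumper. Never touch the adapter with the gripper and leave the other things alone. Finally lay the stick flat on the desk, touching neither dock nor adapter.

Things in the scene. Friction and masses are not known exactly. Their poses are not given: they have to be found in the camera images.
- dock: Low docking tray screwed to the desk, its near side open. Origin: centre of the tray on the desk; x points to the fence (away from the robot), y along the fence to the hood (the feed direction, leftwards), z up. Grey floor plate 8 mm thick, x -55..55, y -190..175 mm. The adapter, flush on the fence, has its origin at x = 10 mm; latched it rests at y = about 85 mm.
- fence_mid (a point): Point on the fence's face at its foot, dock (35, 0, 8) mm. The aluminium fence runs along the dock's far side: face at dock x = 35 mm, 18 mm thick, top 38 mm above the desk (46 under the hood).
- hood_front (a point): Middle of the dark steel hood's entry edge, underside, dock (12, 79, 46) mm. The hood covers dock x -29..53, y 79..174 mm, underside 46, top 50 mm above the desk; an end block stands under it from y = 145 mm. Open towards the robot; the spring bumper is under it.
- brick: Black mains adapter lying flat, a plain block 50 (x) by 95 (y) by 32 mm, about 0.3 kg. Origin: centre of its underside; its long axis y runs roughly along the fence, x towards the fence. It starts loose on the dock's plate, right-hand part, 12 to 23 mm off the fence and up to 0.12 rad askew.
- stick: Plywood push stick, bar 24 wide, 24 high, 0.09 kg, flat on the desk before the dock. Origin: underside, middle line; x to the notched end. Bar spans x -92..47 mm (then a head); grip it across near the origin. At +x a fork 50 mm wide is a 90 degree V open to +x, apex x = 75 mm, prong ends x = 93 mm. Square on, the prong ends push a flat face; at 45 degrees the V holds a block's upright corner.
- stick_mouth (a point): The apex of the V notch, at half the stick's height (12 mm above its underside).
- bumper (a joint): Spring bumper at the end of the lane: 0 = out (its face at dock y = 127.5 mm, facing the adapter's leading end), grows in m as it is pushed along +y, stop at 0.008. It takes 5 N to start and about 13 N at the stop. With the adapter latched it reads about 0.005.
- catch (a joint): Steel spring catch in the floor plate (dock x 17..31 mm): 0 = up, 5 mm proud of the plate, grows in m as it is pushed down. Its ramp faces -y: the adapter slides over it, pressing it down (under 1.5 N); its upright face at dock y = 37.5 mm pops up behind the adapter when the adapter's origin passes y = 85 mm, 3 mm before the bumper's stop.
- metronome: Bystander: dark electronic metronome, 66x100x32 mm, left front of the desk; origin centre of underside.
- harmonica: Bystander: harmonica, 26x100x19 mm, left of the dock; origin centre of underside.
- console_tape: Bystander: pale roll of tape lying flat, 84 mm across, 19 mm high, right front of the desk; origin centre of underside.

How it is judged:
By the outcome, as a careful person would: the job done as asked, in the order asked, and still so for the second after the job is handed in, with the robot touching nothing.
It also fails if it takes over 72 s, if anything falls off the work surface, if the arm or the gripper's body presses on something with over 40 N, if the wrist force passes 120 N, or if a joint passes its speed limit or range.

## Working session

There is one attempt and no reset: what is moved stays moved. The work goes in short steps, Python scripts to look and compute and a tool call to move; the robot and the scene stay as the last step left them, time stands still between calls to the robot, and variables do not carry over. Pictures are saved under pics/ and viewed, at most 10 in all, crops included, and the job is handed in when it is done.

Besides the shell and the picture viewer there is one more tool, called as name(argument=value, ...), one argument or row to a line, values as JSON. apply_moves: Moves the arm, as the interface text tells. Scaled input: -1 to 1 covers 200 mm each way for a shift and 2 pi rad each way for a turn. Its arguments: {"type":"object","properties":{"rows":{"type":"array","items":{"type":"object","properties":{"translation":{"type":"array","items":{"type":"number"}},"rot":{"type":"array","items":{"type":"number"}},"fingers":{"type":"number"}}}}},"required":["rows"]}

```bash
mkdir -p pics
cat > h.py <<'E'
from plant import *
import numpy as np, cv2
def pts(f):
    K=f["camera_matrix"];z=f["z_map"];k1=f["k1"]
    h,w=z.shape
    v,u=np.mgrid[0:h,0:w].astype(float)
    P=cv2.undistortPoints(np.stack([u,v],-1).reshape(-1,1,2),K,np.array([k1,0,0,0.])).reshape(h,w,2)
    c=np.stack([P[...,0]*z,-P[...,1]*z,-z],-1)
    W=c@np.array(f["rotation"]).T+np.array(f["eye"])
    W[z==0]=np.nan
    return W
def save(f,n): cv2.imwrite("pics/"+n,cv2.cvtColor(f["img"],cv2.COLOR_RGB2BGR))
E
python3 - <<'E'
from h import *
for n in("top","side"):
    f=grab_frame(n); save(f,n+"0.png"); np.savez(n+"0.npz",**f)
    print(n,f["eye"],f["rotation"],f["k1"],f["camera_matrix"])
print(read_state())
E
```

```text
top [0.43462732 0.01522837 1.2209314 ] [ 0.07269971 -0.01226412 -1.54769388] -0.1450963882424652 [[454.64517898   0.         283.45446723]
 [  0.         454.64517898 211.56526665]
 [  0.           0.           1.        ]]
side [ 0.09500541 -0.60909533  0.72718277] [ 0.83229311 -0.01275081 -0.57529993] -0.0022259385539069388 [[381.28786      0.         279.92259378]
 [  0.         381.28786    208.13556578]
 [  0.           0.           1.        ]]
{'t': 0.1, 'joint_pos': array([1.18520308e+00, 4.86570400e-02, 9.77290498e-02, 1.62198530e+00,
       5.36479228e-06, 1.44296064e+00]), 'dq': array([ 8.52746746e-05, -8.83162413e-04,  3.57725788e-03,  8.49051622e-04,
       -1.71382714e-04, -9.41465081e-05]), 'joint_torque': array([ 2.42103502e-03, -3.39851546e+01,  3.20934355e+01,  1.58585346e-02,
        4.14727299e-05, -2.19865022e-06]), 'ee_pos': array([0.1336591 , 0.5071586 , 0.24423163]), 'ee_rot': array([-3.13949365e+00, -2.75207258e-04,  2.88383480e+00]), 'contact_force': array([-0.39090998,  0.22623993,  1.2234588 ]), 'ft_torque': array([ 0.01987142, -0.03434788,  0.02475214]), 'grip_force': 0.0, 'grip_width': 0.998406034012674}
```

Run:
```python
s=open('h.py').read()
s=s.replace("W=c@np.array(f[\"rotation\"]).T","W=c@R.from_euler('xyz',f['rotation']).as_matrix().T").replace("import numpy","from scipy.spatial.transform import Rotation as R\nimport numpy",1)
open('h.py','w').write(s)
from h import *
f=dict(np.load('top0.npz'));W=pts(f)
z=W[...,2];print(np.nanmin(z),np.nanmedian(z))
for p in [(280,210),(100,100),(450,300),(300,350)]: print(p,W[p[1],p[0]])
```

```text
-0.7723824892432272 -0.002544563625837548
(280, 210) [ 0.5280109   0.01170642 -0.00175754]
(100, 100) [0.81932494 0.51738496 0.02579324]
(450, 300) [ 0.20628308 -0.74481148 -0.73472218]
(300, 350) [ 0.14986788 -0.05145713 -0.01853567]
```

View pics/top0.png

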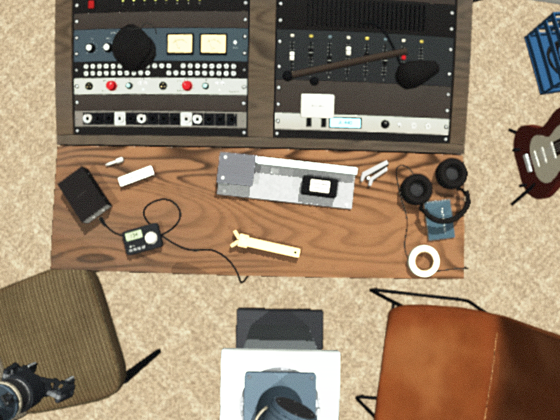

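View pics/side0.png

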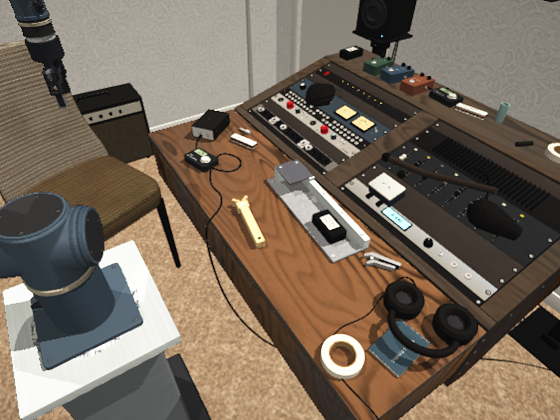

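Top view: dock at cols 218–358, rows 153–208; brick at about (320,187); stick from its fork (235,240) to its tail (300,255); the fork points left. Side view agrees. Next I measure the poses.

```bash
cat >> h.py <<'E'
def rect(xy):
    r=cv2.minAreaRect((xy*1000).astype(np.float32)); return r
def cloud(names=("top",),fs=None):
    out=[]
    for n in names:
        f=grab_frame(n); out.append((f,pts(f)))
    return out
E
python3 - <<'E'
from h import *
for n in("top","side"):
    f=dict(np.load(n+'0.npz'));W=pts(f);im=f['img'].astype(int);x,y,z=W[...,0],W[...,1],W[...,2]
    box=(x>.3)&(x<.68)&(y>-.25)&(y<.25)
    tab=(x>.42)&(x<.5)&(y>0.0)&(y<.2)
    print(n,'table z',np.nanmedian(z[tab]))
    # table plane
    T=W[tab&(abs(z)<.006)]; A=np.c_[T[:,:2],np.ones(len(T))]; co=np.linalg.lstsq(A,T[:,2],rcond=None)[0]; print('plane',co)
    z=z-np.nanmedian(z[tab])
    for nm,m in {
     'stick':(x>.3)&(x<.46)&(y>-.1)&(y<.16)&(z>.012)&(z<.03)&(im[...,0]>im[...,2]+40)&(im[...,0]>150),
     'hood':box&(x>.5)&(z>.046)&(z<.055)&(y>0),
     'fence':box&(x>.5)&(z>.034)&(z<.0405)&(im.sum(2)>500)&(y<0.05),
     'plate':box&(x>.48)&(z>.004)&(z<.012)&(abs(im[...,0]-im[...,2])<30),
     'brick':box&(x>.48)&(z>.03)&(z<.045)&(y<-.0)&(im.sum(2)<200)}.items():
        m=cv2.morphologyEx(m.astype(np.uint8),cv2.MORPH_OPEN,np.ones((2,2),np.uint8))
        nc,l,st,_=cv2.connectedComponentsWithStats(m)
        if nc<2: print(nm,'none');continue
        k=1+np.argmax(st[1:,4]); q=W[l==k]
        r=rect(q[:,:2]);print(nm,len(q),'c',np.round(r[0],1),'size',np.round(r[1],1),'ang',round(r[2],2),'z',np.median(q[:,2]).round(4),'bbox',st[k][:4])
E
```

```text
top table z 0.0010140896409585043
plane [-0.00066249  0.00135003  0.00026892]
stick none
hood 996 c [628.3 125.7] size [96.5 81. ] ang 85.43 z nan bbox [218 153  40  34]
fence 153 c [644.1 -66.9] size [79.9 11.1] ang 79.9 z nan bbox [296 162  30  10]
plate 2372 c [594.7  -5.2] size [364.7  91.4] ang 84.87 z nan bbox [218 166 138  44]
brick 342 c [589.3 -93.3] size [95.5 46.8] ang 84.06 z 0.039 bbox [302 177  37  22]
side table z -0.0015095033699632499
plane [-0.00727168 -0.00013386  0.00291185]
stick 401 c [437.3  41. ] size [177.   42.6] ang 81.83 z 0.0231 bbox [233 200  33  47]
hood 563 c [641.8 121.3] size [ 88.1 119.6] ang 78.0 z nan bbox [275 161  39  24]
fence 296 c [657.1 -76.4] size [231.7  45.9] ang 84.26 z 0.0373 bbox [321 191  50  51]
plate 2147 c [606.4  -8.3] size [358.6 107.7] ang 84.14 z nan bbox [268 179 100  85]
brick 342 c [602.4 -97.6] size [88.4 64.8] ang 74.56 z nan bbox [314 211  33  29]
```

```bash
cat >> h.py <<'E'
def onplane(f,uv,h):
    "pixels -> world at height h"
    P=cv2.undistortPoints(np.array(uv,float).reshape(-1,1,2),f["camera_matrix"],np.array([float(f["k1"]),0,0,0.])).reshape(-1,2)
    d=np.c_[P[:,0],-P[:,1],-np.ones(len(P))]@R.from_euler('xyz',f['rotation']).as_matrix().T
    e=np.array(f['eye']); return e+d*((h-e[2])/d[:,2])[:,None]
def big(m):
    nc,l,st,_=cv2.connectedComponentsWithStats(m.astype(np.uint8),connectivity=4)
    return l==1+np.argmax(st[1:,4])
E
python3 - <<'E'
from h import *
for n in("top","side"):
    f=dict(np.load(n+'0.npz'));W=pts(f);im=f['img'].astype(int);x,y,z=W[...,0],W[...,1],W[...,2]
    box=(x>.3)&(x<.7)&(y>-.25)&(y<.25)
    for nm,m,h in [
     ('stick',(x>.25)&(x<.48)&(y>-.15)&(y<.2)&(z>.012)&(z<.03)&(im[...,0]>im[...,2]+25)&(im[...,0]>120),.024),
     ('hood',box&(x>.5)&(z>.043)&(z<.057)&(y>0.05),.05),
     ('fence',box&(x>.5)&(z>.030)&(z<.0435)&(im.sum(2)>500)&(y<0.1),.038),
     ('plate',box&(x>.5)&(z>.003)&(z<.06)&(y<.22),.008),
     ('brick',box&(x>.5)&(z>.03)&(z<.045)&(y<-.0)&(im.sum(2)<250),.04)]:
        if m.sum()<20: print(nm,'none');continue
        m=big(m); v,u=np.nonzero(m); q=onplane(f,np.c_[u,v],h)
        r=cv2.minAreaRect((q[:,:2]*1000).astype(np.float32));print(n,nm,len(q),'c',np.round(r[0],1),'size',np.round(r[1],1),'ang',round(r[2],2),'zmed',np.median(W[m][:,2]).round(4),'sd',W[m][:,2].std().round(4), 'cloud c',np.round(cv2.minAreaRect((W[m][:,:2]*1000).astype(np.float32))[0],1))
f=dict(np.load('top0.npz'));im=f['img'][145:270,210:370]
cv2.imwrite('pics/crop0.png',cv2.cvtColor(cv2.resize(im,None,fx=4.7,fy=4.7,interpolation=cv2.INTER_CUBIC),cv2.COLOR_RGB2BGR))
E
```

```text
top stick 76 c [447.4 128.1] size [20.  45.9] ang 78.65 zmed 0.0241 sd 0.0023 cloud c [447.4 128.1]
top hood 1160 c [628.9 128.3] size [100.5  84.1] ang 84.8 zmed 0.05 sd 0.0024 cloud c [629.6 128.6]
top fence 699 c [645.5 -55.7] size [267.3  19.4] ang 85.26 zmed 0.0376 sd 0.0025 cloud c [646.  -56.2]
top plate 5752 c [611.4  -4.7] size [383.  125.7] ang 85.15 zmed 0.0119 sd 0.0181 cloud c [612.1  -4.9]
top brick 380 c [591.  -88.6] size [92.1 50.5] ang 83.29 zmed 0.0393 sd 0.0024 cloud c [591.9 -88.9]
side stick 522 c [423.3  43.1] size [191.5  47.8] ang 74.91 zmed 0.0231 sd 0.0027 cloud c [425.6  46.8]
side hood 572 c [625.4 123. ] size [104.8  84.2] ang 85.97 zmed 0.0494 sd 0.0015 cloud c [627.9 126.6]
side fence 425 c [644.6 -57.6] size [270.5  17.8] ang 84.81 zmed 0.0374 sd 0.0013 cloud c [645.6 -56.5]
side plate 4531 c [619.1  17.5] size [418.6 140.4] ang 84.43 zmed 0.0127 sd 0.0163 cloud c [616.8  -6.1]
side brick 355 c [585.7 -96.1] size [99.  53.9] ang 84.24 zmed 0.0386 sd 0.0026 cloud c [589.4 -93.4]
```

View pics/crop0.png

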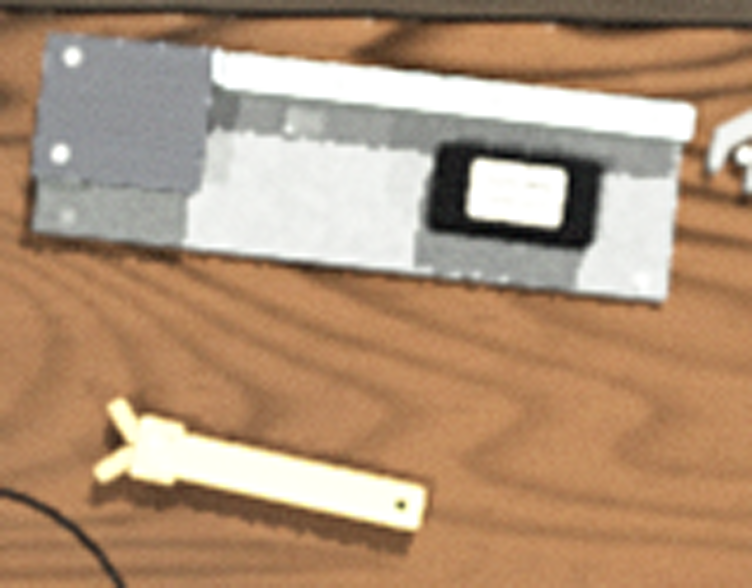

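The crop shows the brick's corners at about (435,145), (600,160), (590,250) and (430,235) in crop pixels. The stick tail is near (418,508) and the prong ends near (120,402) and (97,475). Now the exact stick pose and a move helper.

```bash
cat >> h.py <<'E'
import json
DO=np.array([.606,.0022]);DY=-0.087
def d2w(x,y): # dock mm -> world m
    c,s=np.cos(DY),np.sin(DY); return DO+np.array([c*x-s*y,s*x+c*y])/1000
def w2d(p):
    c,s=np.cos(DY),np.sin(DY); d=(np.asarray(p)[...,:2]-DO)*1000
    return np.stack([c*d[...,0]+s*d[...,1],-s*d[...,0]+c*d[...,1]],-1)
def row(cmd,tgt):
    "cmd,tgt: x,y,z,yaw -> translation, rot z"
    c,s=np.cos(cmd[3]),np.sin(cmd[3]);dx,dy,dz=np.subtract(tgt[:3],cmd[:3])
    a=(tgt[3]-cmd[3]+np.pi)%(2*np.pi)-np.pi
    return np.round(np.array([c*dx+s*dy,s*dx-c*dy,-dz])/.2,3),round(-a/2/np.pi,4)
def after(cmd,t,rz):
    c,s=np.cos(cmd[3]),np.sin(cmd[3]);t=np.array(t)*.2
    return np.array([cmd[0]+c*t[0]+s*t[1],cmd[1]+s*t[0]-c*t[1],cmd[2]-t[2],cmd[3]-rz*2*np.pi])
def fitstick(f,h=.024,zlo=.012,zhi=.035,box=(.25,.5,-.15,.2)):
    W=pts(f);im=f['img'].astype(int);x,y,z=W[...,0],W[...,1],W[...,2]
    m=big((x>box[0])&(x<box[1])&(y>box[2])&(y<box[3])&(im[...,0]>150)&(im[...,0]>im[...,2]+12)&(im[...,1]>115)&(z>zlo-.004))
    v,u=np.nonzero(m);q=onplane(f,np.c_[u,v],h)[:,:2]*1000
    c=q.mean(0);d=np.linalg.svd(q-c,full_matrices=False)[2][0]
    w=np.array([-d[1],d[0]]);a=(q-c)@d;b=(q-c)@w
    e=lambda s:np.ptp(b[(s*a>s*(a.max() if s>0 else a.min())-15)])
    if e(1)<e(-1): d=-d;a=-a
    # refine the axis with the bar only
    k=a<a.max()-60; c2=q[k].mean(0);d2=np.linalg.svd(q[k]-c2,full_matrices=False)[2][0];d2*=np.sign(d2@d)
    a2=(q-c2)@d2
    o=c2+d2*((a2.max()-93+a2.min()+92)/2)
    return o,np.degrees(np.arctan2(d2[1],d2[0])),np.ptp(a2),len(q)
E
python3 - <<'E'
from h import *
for n in("top","side"): print(n,fitstick(dict(np.load(n+'0.npz'))))
E
```

```text
h.py:53: RuntimeWarning: Mean of empty slice.
  k=a<a.max()-60; c2=q[k].mean(0);d2=np.linalg.svd(q[k]-c2,full_matrices=False)[2][0];d2*=np.sign(d2@d)
  ret = um.true_divide(
Traceback (most recent call last):
  File "h.py", line 53, in fitstick
    k=a<a.max()-60; c2=q[k].mean(0);d2=np.linalg.svd(q[k]-c2,full_matrices=False)[2][0];d2*=np.sign(d2@d)
                                       ~~~~~~~~~~~~~~~~~~~~~~~~~~~~~~~~~~~~~~~~~~~~~^^^
IndexError: index 0 is out of bounds for axis 0 with size 0
```

```bash
sed -i "s/(im\[...,0\]>150)&(im\[...,0\]>im\[...,2\]+12)&(im\[...,1\]>115)/(im[...,0]>170)\&(im[...,1]>150)/" h.py
python3 - <<'E'
from h import *
for n in("top","side"):
    f=dict(np.load(n+'0.npz'));print(n,[f['img'][int(p[1]),int(p[0])] for p in ([(270,247),(270,260)] if n=='top' else [(250,225)])]);print(fitstick(f))
E
```

```text
top [array([255, 255, 245], dtype=uint8), array([172, 125,  87], dtype=uint8)]
(array([431.85385483,  47.75862073]), np.float64(78.89603254257294), np.float64(182.77851248352948), 672)
side [array([255, 254, 214], dtype=uint8)]
(array([430.76401729,  44.06646764]), np.float64(78.69487430497516), np.float64(183.14817010777733), 444)
```

Run:
```python
from h import *
c=np.array([.134,.508,.245,2.884])
for t in [(.27,.345,.22,3.43),(.38,.19,.19,3.97),(.4315,.046,.1,4.517),(.4315,.046,.018,4.517)]:
    r=row(c,t);print(r);c=after(c,*r);print(c)
```

```text
(array([-0.865, -0.615,  0.125]), np.float64(-0.0869))
[0.26995738 0.34498592 0.22       3.4300088 ]
(array([-0.307, -0.899,  0.15 ]), np.float64(-0.0859))
[0.37996255 0.19007671 0.19       3.96973442]
(array([ 0.356, -0.677,  0.45 ]), np.float64(-0.0871))
[0.43155978 0.04606169 0.1        4.51699986]
(array([0.  , 0.  , 0.41]), np.float64(-0.0))
[0.43155978 0.04606169 0.018      4.51699986]
```

apply_moves(
  rows=[
    {"translation":[-0.22,-0.15,0.03],"rot":[0,0,-0.022],"fingers":1},
    {"translation":[-0.43,-0.31,0.06],"rot":[0,0,-0.044],"fingers":1},
    {"translation":[-0.65,-0.46,0.09],"rot":[0,0,-0.066],"fingers":1},
    {"translation":[-0.865,-0.615,0.125],"rot":[0,0,-0.0869],"fingers":1},
    {"translation":[-0.865,-0.615,0.125],"rot":[0,0,-0.0869],"fingers":1},
    {"translation":[-0.865,-0.615,0.125],"rot":[0,0,-0.0869],"fingers":1},
  ],
)

```text
t: 0.7
ee_pos: [0.2713, 0.3416, 0.2191]
ee_rot: [-3.139, -0.001, -2.859]
contact_force: [-0.5, 0.0, -0.3]
grip_width: 1.0
grip_force: 0.0
```

apply_moves(
  rows=[
    {"translation":[-0.08,-0.22,0.04],"rot":[0,0,-0.022],"fingers":0.7},
    {"translation":[-0.16,-0.45,0.08],"rot":[0,0,-0.044],"fingers":0.7},
    {"translation":[-0.23,-0.67,0.12],"rot":[0,0,-0.066],"fingers":0.7},
    {"translation":[-0.307,-0.899,0.15],"rot":[0,0,-0.0859],"fingers":0.7},
    {"translation":[-0.307,-0.899,0.15],"rot":[0,0,-0.0859],"fingers":0.7},
    {"translation":[-0.307,-0.899,0.15],"rot":[0,0,-0.0859],"fingers":0.7},
  ],
)

```text
t: 1.3
ee_pos: [0.3805, 0.188, 0.1893]
ee_rot: [3.141, -0.002, -2.318]
contact_force: [-0.7, 0.3, 0.3]
grip_width: 0.699
grip_force: 0.0
```

apply_moves(
  rows=[
    {"translation":[0.09,-0.17,0.11],"rot":[0,0,-0.022],"fingers":0.7},
    {"translation":[0.18,-0.34,0.22],"rot":[0,0,-0.044],"fingers":0.7},
    {"translation":[0.27,-0.51,0.34],"rot":[0,0,-0.066],"fingers":0.7},
    {"translation":[0.356,-0.677,0.45],"rot":[0,0,-0.0871],"fingers":0.7},
    {"translation":[0.356,-0.677,0.45],"rot":[0,0,-0.0871],"fingers":0.7},
    {"translation":[0.356,-0.677,0.45],"rot":[0,0,-0.0871],"fingers":0.7},
    {"translation":[0.356,-0.677,0.45],"rot":[0,0,-0.0871],"fingers":0.7},
  ],
)

```text
t: 2.0
ee_pos: [0.4314, 0.0471, 0.101]
ee_rot: [-3.141, 0.001, -1.766]
contact_force: [-0.6, -0.3, 0.5]
grip_width: 0.703
grip_force: 0.0
```

apply_moves(
  rows=[
    {"translation":[0,0,0.15],"rot":[0,0,0],"fingers":0.7},
    {"translation":[0,0,0.28],"rot":[0,0,0],"fingers":0.7},
    {"translation":[0,0,0.36],"rot":[0,0,0],"fingers":0.7},
    {"translation":[0,0,0.41],"rot":[0,0,0],"fingers":0.7},
    {"translation":[0,0,0.41],"rot":[0,0,0],"fingers":0.7},
    {"translation":[0,0,0.41],"rot":[0,0,0],"fingers":0.4},
    {"translation":[0,0,0.41],"rot":[0,0,0],"fingers":0.3},
    {"translation":[0,0,0.41],"rot":[0,0,0],"fingers":0.2},
    {"translation":[0,0,0.41],"rot":[0,0,0],"fingers":0.1},
    {"translation":[0,0,0.41],"rot":[0,0,0],"fingers":0.1},
    {"translation":[0,0,0.41],"rot":[0,0,0],"fingers":0.1},
    {"translation":[0,0,0.41],"rot":[0,0,0],"fingers":0.1},
  ],
)

```text
t: 3.2
ee_pos: [0.4329, 0.0457, 0.02]
ee_rot: [-3.138, 0.001, -1.767]
contact_force: [0.1, 0.7, 6.5]
grip_width: 0.267
grip_force: 62.7
```

Run:
```python
from h import *
c=np.array([.43156,.04606,.018,4.517])
p=d2w(-150,-92); 
for t in [(.4316,.0461,.09,4.517),(.43,-.06,.09,3.8),(*p,.08,np.pi+DY),(*p,.032,np.pi+DY)]:
    r=row(c,t);print(r);c=after(c,*r);print(c)
```

```text
(array([-0.  , -0.  , -0.36]), np.float64(-0.0))
[0.43156 0.04606 0.09    4.517  ]
(array([ 0.522, -0.095, -0.   ]), np.float64(0.1141))
[ 0.42992941 -0.06004231  0.09        3.80008856]
(array([-0.024, -0.122,  0.05 ]), np.float64(0.1186))
[ 0.44865683 -0.07640335  0.08        3.05490278]
(array([ 0.  , -0.  ,  0.24]), np.float64(0.0))
[ 0.44865683 -0.07640335  0.032       3.05490278]
```

apply_moves(
  rows=[
    {"translation":[0,0,-0.06],"fingers":0.1,"rot":[0,0,0]},
    {"translation":[0,0,-0.16],"rot":[0,0,0],"fingers":0.1},
    {"translation":[0,0,-0.27],"rot":[0,0,0],"fingers":0.1},
    {"translation":[0,0,-0.36],"rot":[0,0,0],"fingers":0.1},
    {"translation":[0,0,-0.36],"rot":[0,0,0],"fingers":0.1},
  ],
)

```text
t: 3.7
ee_pos: [0.4335, 0.0454, 0.0935]
ee_rot: [-3.136, 0.001, -1.767]
contact_force: [1.0, -0.2, -0.7]
grip_width: 0.265
grip_force: 62.0
```

apply_moves(
  rows=[
    {"translation":[0.09,-0.02,0],"rot":[0,0,0.019],"fingers":0.1},
    {"translation":[0.18,-0.035,0],"rot":[0,0,0.038],"fingers":0.1},
    {"translation":[0.26,-0.05,0],"rot":[0,0,0.057],"fingers":0.1},
    {"translation":[0.35,-0.065,0],"rot":[0,0,0.076],"fingers":0.1},
    {"translation":[0.44,-0.08,0],"rot":[0,0,0.095],"fingers":0.1},
    {"translation":[0.522,-0.095,0],"rot":[0,0,0.1141],"fingers":0.1},
    {"translation":[0.522,-0.095,0],"rot":[0,0,0.1141],"fingers":0.1},
  ],
)

```text
t: 4.4
ee_pos: [0.4288, -0.0618, 0.0891]
ee_rot: [3.14, -0.002, -2.487]
contact_force: [0.4, 0.4, -0.5]
grip_width: 0.264
grip_force: 62.0
```

apply_moves(
  rows=[
    {"translation":[0,-0.02,0.01],"rot":[0,0,0.02],"fingers":0.1},
    {"translation":[-0.01,-0.04,0.02],"rot":[0,0,0.04],"fingers":0.1},
    {"translation":[-0.01,-0.06,0.03],"rot":[0,0,0.06],"fingers":0.1},
    {"translation":[-0.02,-0.08,0.04],"rot":[0,0,0.08],"fingers":0.1},
    {"translation":[-0.02,-0.1,0.05],"rot":[0,0,0.1],"fingers":0.1},
    {"translation":[-0.024,-0.122,0.05],"rot":[0,0,0.1186],"fingers":0.1},
    {"translation":[-0.024,-0.122,0.05],"rot":[0,0,0.1186],"fingers":0.1},
    {"translation":[-0.024,-0.122,0.05],"rot":[0,0,0.1186],"fingers":0.1},
    {"translation":[-0.024,-0.122,0.05],"rot":[0,0,0.1186],"fingers":0.1},
  ],
)

```text
t: 5.3
ee_pos: [0.448, -0.0763, 0.08]
ee_rot: [3.141, -0.001, 3.057]
contact_force: [0.3, -0.0, -1.4]
grip_width: 0.267
grip_force: 62.0
```

apply_moves(
  rows=[
    {"translation":[0,0,0.08],"rot":[0,0,0],"fingers":0.1},
    {"translation":[0,0,0.16],"rot":[0,0,0],"fingers":0.1},
    {"translation":[0,0,0.24],"rot":[0,0,0],"fingers":0.1},
    {"translation":[0,0,0.24],"rot":[0,0,0],"fingers":0.1},
    {"translation":[0,0,0.24],"rot":[0,0,0],"fingers":0.1},
  ],
)

```text
t: 5.8
ee_pos: [0.448, -0.0766, 0.0323]
ee_rot: [3.141, -0.001, 3.056]
contact_force: [0.5, -0.8, -0.3]
grip_width: 0.258
grip_force: 62.0
```

Run:
```python
from h import *
from plant import *
for n in("top","side"):
    f=grab_frame(n);save(f,n+"1.png");np.savez(n+'1.npz',**f)
f=dict(np.load('side1.npz'));im=f['img'][150:330,160:400]
cv2.imwrite('pics/crop1.png',cv2.cvtColor(cv2.resize(im,None,fx=3.3,fy=3.3,interpolation=cv2.INTER_CUBIC),cv2.COLOR_RGB2BGR))
s=read_state();print(s['ee_pos'],s['ee_rot'],s['contact_force'],w2d(s['ee_pos']))
```

```text
[ 0.44911617 -0.07696853  0.03336004] [-3.14122956e+00  1.66664664e-03  3.05536536e+00] [ 0.21353914 -0.13844986 -0.74192001] [-149.41150394  -92.50078911]
```

View pics/crop1.png

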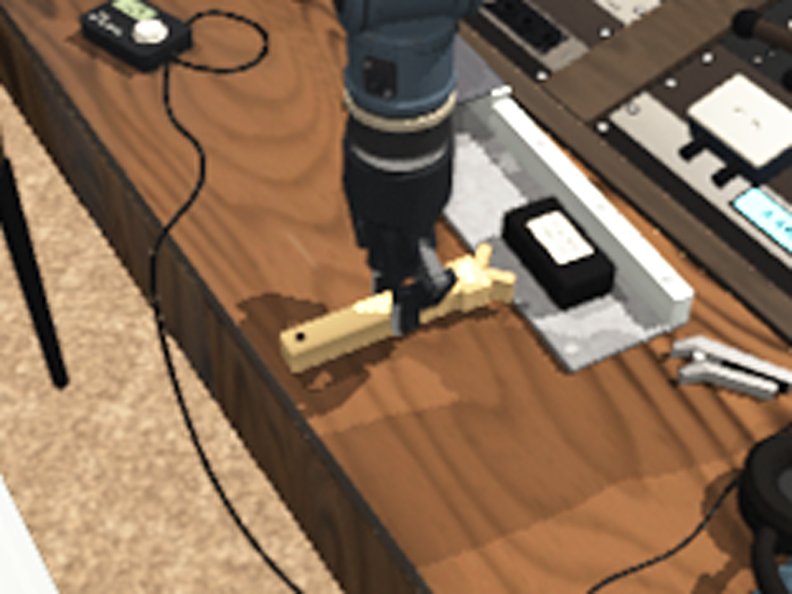

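The side crop shows the stick level in the gripper, its fork at crop (490,275) facing the middle of the brick at (555,250). Measuring stick and brick in the dock frame.

```bash
cat >> h.py <<'E'
def stickdock(f,tcp,box=(-260,-20),yb=60):
    "bright-wood pixels near the held stick -> dock-frame cloud"
    W=pts(f);D=w2d(W);im=f['img'].astype(int);t=w2d(tcp)
    m=(np.hypot(D[...,0]-t[0],D[...,1]-t[1])<110)&(W[...,2]>.022)&(W[...,2]<.07)&(im[...,0]>130)&(im[...,1]>110)&(im[...,0]>im[...,2]+15)
    return D[m],W[m][:,2]
def brickfit(f,h=.04):
    W=pts(f);D=w2d(W);im=f['img'].astype(int)
    m=big((D[...,0]>-50)&(D[...,0]<37)&(D[...,1]>-190)&(D[...,1]<120)&(W[...,2]>.034)&(W[...,2]<.046)&(im.sum(2)<250))
    m=cv2.morphologyEx(m.astype(np.uint8),cv2.MORPH_CLOSE,np.ones((15,15),np.uint8))>0
    v,u=np.nonzero(m);d=w2d(onplane(f,np.c_[u,v],h))
    r=cv2.minAreaRect(d.astype(np.float32));a=r[2]; a=a-90 if a>45 else a
    return np.round(r[0],1),np.round(r[1],1),round(a,2)
E
python3 - <<'E'
from h import *
tcp=[.4485,-.0767,.033]
for i in '01':
  for n in("top","side"):
    f=dict(np.load(n+i+'.npz')); print(n,i,'brick',brickfit(f))
    if i=='1':
        d,z=stickdock(f,tcp)
        if len(d)<10: print(len(d)); continue
        x=d[:,0]; print(len(d),'x',x.min(),x.max(),'zmed tail/head',[np.median(z[k]).round(4) for k in (x<-200,x>-90)])
        k=x<-180;k2=(x>-100)
        print('y tail',d[k,1].min(),d[k,1].max(),'x',x[k].min(),'y head',d[k2,1].min(),d[k2,1].max())
E
```

```text
top 0 brick (array([ -7.2, -91.9]), array([91.9, 50.2]), -1.12)
side 0 brick (array([ -9.6, -98.7]), array([96.6, 50.5]), -1.75)
top 1 brick (array([ -7. , -91.7]), array([92.2, 49.8]), -1.12)
49 x -98.81094209314377 -58.240303762324295 zmed tail/head [np.float64(nan), np.float64(0.0355)]
  return _methods._mean(a, axis=axis, dtype=dtype,
  ret = ret.dtype.type(ret / rcount)
Traceback (most recent call last):
ValueError: zero-size array to reduction operation minimum which has no identity
```

apply_moves(
  rows=[
    {"translation":[-0.04,0,0],"rot":[0,0,0],"fingers":0.1},
    {"translation":[-0.08,0,0],"rot":[0,0,0],"fingers":0.1},
    {"translation":[-0.1,0,0],"rot":[0,0,0],"fingers":0.1},
    {"translation":[-0.11,0,0],"rot":[0,0,0],"fingers":0.1},
    {"translation":[-0.115,0,0],"rot":[0,0,0],"fingers":0.1},
    {"translation":[-0.12,0,0],"rot":[0,0,0],"fingers":0.1},
    {"translation":[-0.125,0,0],"rot":[0,0,0],"fingers":0.1},
    {"translation":[-0.13,0,0],"rot":[0,0,0],"fingers":0.1},
    {"translation":[-0.135,0,0],"rot":[0,0,0],"fingers":0.1},
    {"translation":[-0.14,0,0],"rot":[0,0,0],"fingers":0.1},
    {"translation":[-0.145,0,0],"rot":[0,0,0],"fingers":0.1},
    {"translation":[-0.15,0,0],"rot":[0,0,0],"fingers":0.1},
    {"translation":[-0.155,0,0],"rot":[0,0,0],"fingers":0.1},
    {"translation":[-0.16,0,0],"rot":[0,0,0],"fingers":0.1},
    {"translation":[-0.165,0,0],"rot":[0,0,0],"fingers":0.1},
    {"translation":[-0.17,0,0],"rot":[0,0,0],"fingers":0.1},
    {"translation":[-0.175,0,0],"rot":[0,0,0],"fingers":0.1},
    {"translation":[-0.18,0,0],"rot":[0,0,0],"fingers":0.1},
    {"translation":[-0.185,0,0],"rot":[0,0,0],"fingers":0.1},
    {"translation":[-0.185,0,0],"rot":[0,0,0],"fingers":0.1},
  ],
)

```text
t: 7.9
ee_pos: [0.4855, -0.0801, 0.0323]
ee_rot: [-3.142, 0.0, 3.055]
contact_force: [-1.4, -0.7, -2.6]
grip_width: 0.266
grip_force: 61.9
```

```bash
cat > look.py <<'E'
import sys
from h import *
i=sys.argv[1]
for n in("top","side"):
    f=grab_frame(n);save(f,n+i+".png");np.savez(n+i+'.npz',**f)
    try: print(n,'brick',brickfit(f))
    except Exception as e: print(n,e)
s=read_state();print(s['t'],s['ee_pos'],s['ee_rot'],'F',s['contact_force'],'dock',w2d(s['ee_pos']),'T',s['ft_torque'])
E
python3 look.py 2
```

```text
top brick (array([  6. , -92.7]), array([49.8, 94.8]), 0.74)
side brick (array([  1.7, -98. ]), array([50. , 96.2]), 0.55)
8.0 [ 0.48547603 -0.08008652  0.03239431] [-3.14159194e+00  4.47719512e-04  3.05467623e+00] F [-0.23734518  0.61467456 -2.30482169] dock [-112.91823374  -92.44766804] T [-0.00387947  0.23830488 -0.00463353]
```

apply_moves(
  rows=[
    {"translation":[-0.004,0,0],"rot":[0,0,0],"fingers":0.1},
    {"translation":[-0.008,0,0],"rot":[0,0,0],"fingers":0.1},
    {"translation":[-0.012,0,0],"rot":[0,0,0],"fingers":0.1},
    {"translation":[-0.016,0,0],"rot":[0,0,0],"fingers":0.1},
    {"translation":[-0.018,0,0],"rot":[0,0,0],"fingers":0.1},
    {"translation":[-0.02,0,0],"rot":[0,0,0],"fingers":0.1},
  ],
)

```text
t: 8.6
ee_pos: [0.4892, -0.0804, 0.0323]
ee_rot: [-3.142, -0.0, 3.055]
contact_force: [-1.9, 0.9, -1.7]
grip_width: 0.262
grip_force: 62.0
```

apply_moves(
  rows=[
    {"translation":[-0.001,0,0],"rot":[0,0,0],"fingers":0.1},
    {"translation":[-0.002,0,0],"rot":[0,0,0],"fingers":0.1},
    {"translation":[-0.003,0,0],"rot":[0,0,0],"fingers":0.1},
    {"translation":[-0.004,0,0],"rot":[0,0,0],"fingers":0.1},
  ],
)

```text
t: 9.0
ee_pos: [0.49, -0.0805, 0.0323]
ee_rot: [3.142, -0.0, 3.055]
contact_force: [-2.4, -0.5, -0.3]
grip_width: 0.265
grip_force: 62.0
```

apply_moves(
  rows=[
    {"translation":[-0.001,0,0],"rot":[0,0,0],"fingers":0.1},
    {"translation":[-0.002,0,0],"rot":[0,0,0],"fingers":0.1},
    {"translation":[-0.003,0,0],"rot":[0,0,0],"fingers":0.1},
    {"translation":[-0.004,0,0],"rot":[0,0,0],"fingers":0.1},
  ],
)

```text
t: 9.4
ee_pos: [0.4902, -0.0805, 0.0322]
ee_rot: [-3.142, -0.001, 3.055]
contact_force: [-4.0, -1.0, -0.1]
grip_width: 0.268
grip_force: 62.0
```

```bash
python3 look.py 3
```

```text
top brick (array([  9. , -92.9]), array([94.2, 47.4]), -0.2)
side brick (array([  7. , -97.9]), array([96.1, 52.4]), -0.19)
9.5 [ 0.49022447 -0.08046477  0.03213276] [ 3.14158437e+00 -1.37220849e-03  3.05458589e+00] F [-3.0897499   0.18650317  0.6172811 ] dock [-108.15489047  -92.41188783] T [0.01705489 0.81750217 0.02980623]
```

apply_moves(
  rows=[
    {"translation":[-0.002,0,0],"rot":[0,0,0],"fingers":0.1},
    {"translation":[-0.004,0,0],"rot":[0,0,0],"fingers":0.1},
    {"translation":[-0.004,0,0],"rot":[0,0,0],"fingers":0.1},
  ],
)

```text
t: 9.8
ee_pos: [0.4903, -0.0804, 0.032]
ee_rot: [-3.142, -0.003, 3.055]
contact_force: [-5.8, 0.6, 2.4]
grip_width: 0.265
grip_force: 62.2
```

Run:
```python
from h import *
Y=np.pi+DY
c=np.array([*d2w(-106.6,-92),.032,3.0549]); print(c)
g=lambda a:np.array([-15,-142])-(75+a)/2**.5
for t in [(*d2w(-150,-92),.032,Y),(*d2w(-125,-165),.032,Y+np.pi/8),(*d2w(*g(35)),.032,Y+np.pi/4),(*d2w(*g(6)),.032,Y+np.pi/4)]:
    r=row(c,t);print(r);c=after(c,*r);print(c,w2d(c))
```

```text
[ 0.49180927 -0.08018954  0.032       3.0549    ]
(array([ 0.217,  0.   , -0.   ]), np.float64(0.0))
[ 0.44857225 -0.07643179  0.032       3.0549    ] [-149.99999795  -92.01333883]
(array([-0.125, -0.365, -0.   ]), np.float64(-0.0625))
[ 0.46715773 -0.15132224  0.032       3.44759908] [-124.97756284 -165.00565173]
(array([-0.044, -0.315, -0.   ]), np.float64(-0.0625))
[ 0.49452786 -0.20874451  0.032       3.84029816] [ -92.72151435 -219.83253688]
(array([-0.145,  0.   , -0.   ]), np.float64(0.0))
[ 0.51673244 -0.19009092  0.032       3.84029816] [ -72.22172114 -199.32013872]
```

apply_moves(
  rows=[
    {"translation":[0.02,0,0],"rot":[0,0,0],"fingers":0.1},
    {"translation":[0.08,0,0],"rot":[0,0,0],"fingers":0.1},
    {"translation":[0.16,0,0],"rot":[0,0,0],"fingers":0.1},
    {"translation":[0.217,0,0],"rot":[0,0,0],"fingers":0.1},
    {"translation":[0.217,0,0],"rot":[0,0,0],"fingers":0.1},
  ],
)

```text
t: 10.3
ee_pos: [0.4485, -0.0768, 0.0326]
ee_rot: [3.142, 0.002, 3.055]
contact_force: [0.2, 0.4, -0.3]
grip_width: 0.268
grip_force: 62.0
```

apply_moves(
  rows=[
    {"translation":[-0.03,-0.09,0],"rot":[0,0,-0.015],"fingers":0.1},
    {"translation":[-0.06,-0.18,0],"rot":[0,0,-0.03],"fingers":0.1},
    {"translation":[-0.09,-0.27,0],"rot":[0,0,-0.045],"fingers":0.1},
    {"translation":[-0.125,-0.365,0],"rot":[0,0,-0.0625],"fingers":0.1},
    {"translation":[-0.125,-0.365,0],"rot":[0,0,-0.0625],"fingers":0.1},
  ],
)

```text
t: 10.8
ee_pos: [0.4697, -0.1545, 0.0333]
ee_rot: [-3.138, 0.004, -2.837]
contact_force: [0.7, 0.3, 0.0]
grip_width: 0.261
grip_force: 62.0
```

apply_moves(
  rows=[
    {"translation":[-0.01,-0.08,0],"rot":[0,0,-0.015],"fingers":0.1},
    {"translation":[-0.02,-0.16,0],"rot":[0,0,-0.03],"fingers":0.1},
    {"translation":[-0.03,-0.24,0],"rot":[0,0,-0.045],"fingers":0.1},
    {"translation":[-0.044,-0.315,0],"rot":[0,0,-0.0625],"fingers":0.1},
    {"translation":[-0.044,-0.315,0],"rot":[0,0,-0.0625],"fingers":0.1},
    {"translation":[-0.044,-0.315,0],"rot":[0,0,-0.0625],"fingers":0.1},
  ],
)

```text
t: 11.4
ee_pos: [0.4947, -0.2087, 0.0323]
ee_rot: [3.141, 0.001, -2.446]
contact_force: [0.0, 0.2, -0.9]
grip_width: 0.266
grip_force: 62.0
```

apply_moves(
  rows=[
    {"translation":[-0.05,0,0],"rot":[0,0,0],"fingers":0.1},
    {"translation":[-0.1,0,0],"rot":[0,0,0],"fingers":0.1},
    {"translation":[-0.13,0,0],"rot":[0,0,0],"fingers":0.1},
    {"translation":[-0.145,0,0],"rot":[0,0,0],"fingers":0.1},
    {"translation":[-0.145,0,0],"rot":[0,0,0],"fingers":0.1},
    {"translation":[-0.145,0,0],"rot":[0,0,0],"fingers":0.1},
  ],
)

```text
t: 12.0
ee_pos: [0.5165, -0.1903, 0.0323]
ee_rot: [3.141, -0.0, -2.443]
contact_force: [0.2, -0.3, -0.7]
grip_width: 0.265
grip_force: 62.0
```

```bash
python3 look.py 4
python3 - <<'E'
from h import *
f=dict(np.load('top4.npz'));im=f['img'][145:255,250:400]
cv2.imwrite('pics/crop4.png',cv2.cvtColor(cv2.resize(im,None,fx=5,fy=5,interpolation=cv2.INTER_CUBIC),cv2.COLOR_RGB2BGR))
E
```

```text
top brick (array([  9.1, -92.8]), array([47.4, 94. ]), 0.07)
side brick (array([-14.4, -55.3]), array([3.9, 0. ]), -122.2)
12.1 [ 0.51633128 -0.1905989   0.03227696] [ 3.14146098e+00 -2.43045880e-04 -2.44343299e+00] F [-0.31400789  0.75472713 -1.58273793] dock [ -72.5772311  -199.86105395] T [-0.04679307  0.02268036 -0.00426242]
```

View pics/crop4.png

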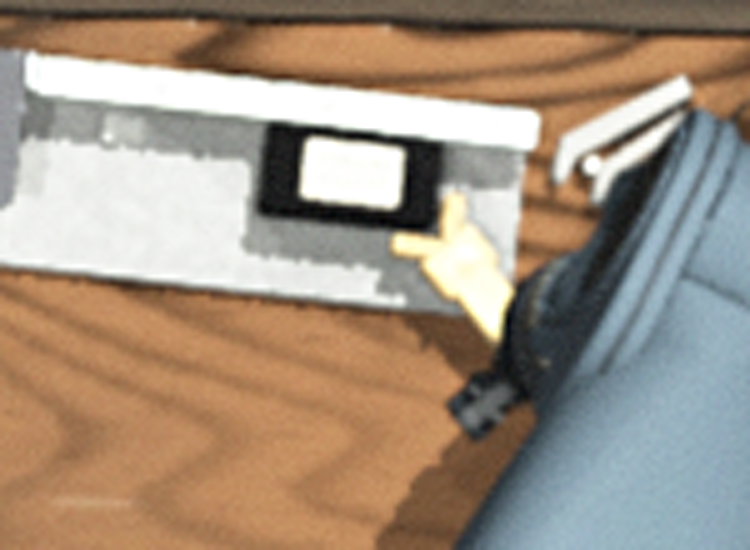

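The crop shows the brick flush on the fence (270–440, 125–225) with the V around its near trailing corner at about (437,230). Pressing lightly toward the fence.

apply_moves(
  rows=[
    {"translation":[-0.007,-0.007,0],"rot":[0,0,0],"fingers":0.1},
    {"translation":[-0.013,-0.013,0],"rot":[0,0,0],"fingers":0.1},
    {"translation":[-0.0145,-0.0145,0],"rot":[0,0,0],"fingers":0.1},
    {"translation":[-0.016,-0.016,0],"rot":[0,0,0],"fingers":0.1},
    {"translation":[-0.0175,-0.0175,0],"rot":[0,0,0],"fingers":0.1},
    {"translation":[-0.0175,-0.0175,0],"rot":[0,0,0],"fingers":0.1},
  ],
)

```text
t: 12.7
ee_pos: [0.5208, -0.1911, 0.0322]
ee_rot: [3.141, -0.001, -2.443]
contact_force: [-2.9, -0.7, -0.0]
grip_width: 0.263
grip_force: 62.1
```

apply_moves(
  rows=[
    {"translation":[-0.0035,0.0035,0],"rot":[0,0,0],"fingers":0.1},
    {"translation":[-0.007,0.007,0],"rot":[0,0,0],"fingers":0.1},
    {"translation":[-0.0105,0.0105,0],"rot":[0,0,0],"fingers":0.1},
    {"translation":[-0.014,0.014,0],"rot":[0,0,0],"fingers":0.1},
    {"translation":[-0.0175,0.0175,0],"rot":[0,0,0],"fingers":0.1},
    {"translation":[-0.021,0.021,0],"rot":[0,0,0],"fingers":0.1},
    {"translation":[-0.0245,0.0245,0],"rot":[0,0,0],"fingers":0.1},
    {"translation":[-0.028,0.028,0],"rot":[0,0,0],"fingers":0.1},
    {"translation":[-0.0315,0.0315,0],"rot":[0,0,0],"fingers":0.1},
    {"translation":[-0.035,0.035,0],"rot":[0,0,0],"fingers":0.1},
    {"translation":[-0.0385,0.0385,0],"rot":[0,0,0],"fingers":0.1},
    {"translation":[-0.042,0.042,0],"rot":[0,0,0],"fingers":0.1},
    {"translation":[-0.0455,0.0455,0],"rot":[0,0,0],"fingers":0.1},
    {"translation":[-0.049,0.049,0],"rot":[0,0,0],"fingers":0.1},
    {"translation":[-0.0525,0.0525,0],"rot":[0,0,0],"fingers":0.1},
    {"translation":[-0.056,0.056,0],"rot":[0,0,0],"fingers":0.1},
  ],
)

```text
t: 14.3
ee_pos: [0.522, -0.1759, 0.032]
ee_rot: [-3.141, -0.003, -2.444]
contact_force: [-4.0, -3.9, -0.6]
grip_width: 0.263
grip_force: 62.0
```

```bash
python3 look.py 5
```

```text
top brick (array([  9.1, -81.7]), array([94.4, 47.2]), -0.3)
side brick (array([-14. , -44.6]), array([7.9, 0. ]), -31.98)
14.4 [ 0.52205157 -0.17569747  0.03202948] [ 3.14157726e+00 -2.35593099e-03 -2.44368429e+00] F [-4.16324081 -2.707674   -0.88902409] dock [ -68.17336182 -184.51894229] T [-0.67379835  0.89111675  0.0681662 ]
```

apply_moves(
  rows=[
    {"translation":[-0.006,0.006,0],"rot":[0,0,0],"fingers":0.1},
    {"translation":[-0.014,0.014,0],"rot":[0,0,0],"fingers":0.1},
    {"translation":[-0.023,0.023,0],"rot":[0,0,0],"fingers":0.1},
    {"translation":[-0.032,0.032,0],"rot":[0,0,0],"fingers":0.1},
    {"translation":[-0.041,0.041,0],"rot":[0,0,0],"fingers":0.1},
    {"translation":[-0.05,0.05,0],"rot":[0,0,0],"fingers":0.1},
    {"translation":[-0.059,0.059,0],"rot":[0,0,0],"fingers":0.1},
    {"translation":[-0.068,0.068,0],"rot":[0,0,0],"fingers":0.1},
    {"translation":[-0.077,0.077,0],"rot":[0,0,0],"fingers":0.1},
    {"translation":[-0.086,0.086,0],"rot":[0,0,0],"fingers":0.1},
    {"translation":[-0.095,0.095,0],"rot":[0,0,0],"fingers":0.1},
    {"translation":[-0.104,0.104,0],"rot":[0,0,0],"fingers":0.1},
    {"translation":[-0.113,0.113,0],"rot":[0,0,0],"fingers":0.1},
    {"translation":[-0.122,0.122,0],"rot":[0,0,0],"fingers":0.1},
  ],
)

```text
t: 15.8
ee_pos: [0.525, -0.1414, 0.032]
ee_rot: [-3.142, -0.003, -2.444]
contact_force: [-4.2, -3.0, -1.8]
grip_width: 0.264
grip_force: 62.0
```

```bash
python3 look.py 6
```

```text
top brick (array([  9., -47.]), array([47.4, 94. ]), 0.04)
side brick (array([ 32.1, -94.3]), array([0., 0.]), 0.0)
15.9 [ 0.52507738 -0.14089555  0.03200802] [ 3.14114796e+00 -1.87657544e-03 -2.44332442e+00] F [-4.53190116 -2.81540169 -0.08179206] dock [ -68.18294944 -149.58573835] T [-0.54570236  0.9304832   0.03906114]
```

apply_moves(
  rows=[
    {"translation":[-0.008,0.008,0],"rot":[0,0,0],"fingers":0.1},
    {"translation":[-0.017,0.017,0],"rot":[0,0,0],"fingers":0.1},
    {"translation":[-0.026,0.026,0],"rot":[0,0,0],"fingers":0.1},
    {"translation":[-0.035,0.035,0],"rot":[0,0,0],"fingers":0.1},
    {"translation":[-0.044,0.044,0],"rot":[0,0,0],"fingers":0.1},
    {"translation":[-0.053,0.053,0],"rot":[0,0,0],"fingers":0.1},
    {"translation":[-0.062,0.062,0],"rot":[0,0,0],"fingers":0.1},
    {"translation":[-0.071,0.071,0],"rot":[0,0,0],"fingers":0.1},
    {"translation":[-0.08,0.08,0],"rot":[0,0,0],"fingers":0.1},
    {"translation":[-0.089,0.089,0],"rot":[0,0,0],"fingers":0.1},
    {"translation":[-0.098,0.098,0],"rot":[0,0,0],"fingers":0.1},
    {"translation":[-0.107,0.107,0],"rot":[0,0,0],"fingers":0.1},
    {"translation":[-0.116,0.116,0],"rot":[0,0,0],"fingers":0.1},
    {"translation":[-0.125,0.125,0],"rot":[0,0,0],"fingers":0.1},
    {"translation":[-0.134,0.134,0],"rot":[0,0,0],"fingers":0.1},
    {"translation":[-0.143,0.143,0],"rot":[0,0,0],"fingers":0.1},
    {"translation":[-0.152,0.152,0],"rot":[0,0,0],"fingers":0.1},
    {"translation":[-0.161,0.161,0],"rot":[0,0,0],"fingers":0.1},
    {"translation":[-0.17,0.17,0],"rot":[0,0,0],"fingers":0.1},
  ],
)

```text
t: 17.8
ee_pos: [0.5291, -0.0935, 0.032]
ee_rot: [-3.142, -0.003, -2.444]
contact_force: [-5.1, -3.3, -0.5]
grip_width: 0.265
grip_force: 62.0
```

```bash
python3 look.py 7
```

```text
top brick (array([9.2, 0.6]), array([47.5, 94.5]), 0.64)
side brick (array([ 31.4, -45.8]), array([8.1, 2.7]), -33.53)
17.9 [ 0.52917119 -0.09300866  0.03199044] [ 3.14104093e+00 -1.94725515e-03 -2.44348407e+00] F [-4.18789096 -4.00460417  0.0043706 ] dock [ -68.26552679 -101.52424632] T [-0.63481601  0.8188159  -0.01491637]
```

apply_moves(
  rows=[
    {"translation":[-0.008,0.008,0],"rot":[0,0,0],"fingers":0.1},
    {"translation":[-0.017,0.017,0],"rot":[0,0,0],"fingers":0.1},
    {"translation":[-0.026,0.026,0],"rot":[0,0,0],"fingers":0.1},
    {"translation":[-0.035,0.035,0],"rot":[0,0,0],"fingers":0.1},
    {"translation":[-0.044,0.044,0],"rot":[0,0,0],"fingers":0.1},
    {"translation":[-0.053,0.053,0],"rot":[0,0,0],"fingers":0.1},
    {"translation":[-0.062,0.062,0],"rot":[0,0,0],"fingers":0.1},
    {"translation":[-0.071,0.071,0],"rot":[0,0,0],"fingers":0.1},
    {"translation":[-0.08,0.08,0],"rot":[0,0,0],"fingers":0.1},
    {"translation":[-0.089,0.089,0],"rot":[0,0,0],"fingers":0.1},
    {"translation":[-0.098,0.098,0],"rot":[0,0,0],"fingers":0.1},
    {"translation":[-0.107,0.107,0],"rot":[0,0,0],"fingers":0.1},
    {"translation":[-0.116,0.116,0],"rot":[0,0,0],"fingers":0.1},
    {"translation":[-0.125,0.125,0],"rot":[0,0,0],"fingers":0.1},
    {"translation":[-0.134,0.134,0],"rot":[0,0,0],"fingers":0.1},
    {"translation":[-0.143,0.143,0],"rot":[0,0,0],"fingers":0.1},
    {"translation":[-0.152,0.152,0],"rot":[0,0,0],"fingers":0.1},
    {"translation":[-0.161,0.161,0],"rot":[0,0,0],"fingers":0.1},
    {"translation":[-0.17,0.17,0],"rot":[0,0,0],"fingers":0.1},
  ],
)

```text
t: 19.8
ee_pos: [0.5333, -0.0454, 0.032]
ee_rot: [3.141, -0.002, -2.444]
contact_force: [-3.6, -3.1, -1.5]
grip_width: 0.265
grip_force: 62.0
```

```bash
python3 look.py 8;python3 - <<'E'
from h import *
f=dict(np.load('top8.npz'));im=f['img'][145:255,210:360]
cv2.imwrite('pics/crop8.png',cv2.cvtColor(cv2.resize(im,None,fx=5,fy=5,interpolation=cv2.INTER_CUBIC),cv2.COLOR_RGB2BGR))
E
```

```text
top brick (array([ 8.8, 42.3]), array([80. , 47.7]), -0.81)
side brick (array([30.8,  8.7]), array([22.5,  4.1]), -13.97)
19.9 [ 0.53335684 -0.04495243  0.03197865] [ 3.14082058e+00 -1.68336711e-03 -2.44324420e+00] F [-5.14825047 -3.14682334 -0.81919615] dock [-68.27132195 -53.28607989] T [-0.66597727  0.85607605 -0.02553735]
```

View pics/crop8.png

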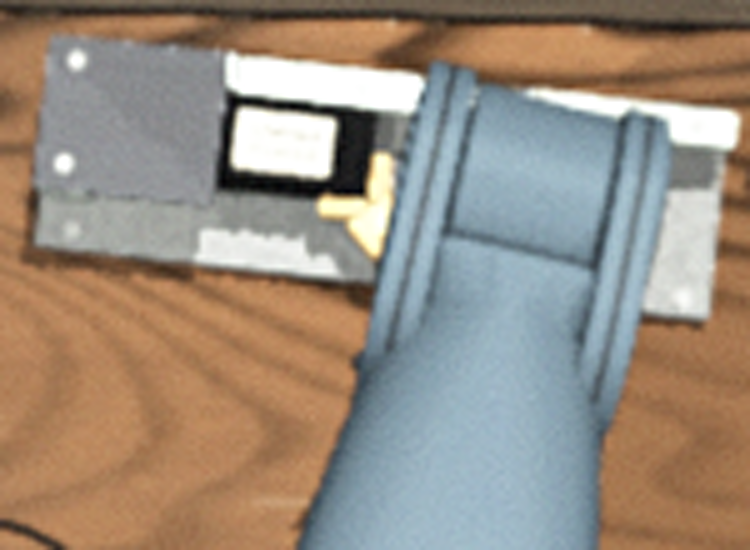

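The brick runs under the hood edge at crop (222,140), parallel to the fence, with the V seated on its corner at (370,195). Continuing, slower.

apply_moves(
  rows=[
    {"translation":[-0.007,0.007,0],"rot":[0,0,0],"fingers":0.1},
    {"translation":[-0.014,0.014,0],"rot":[0,0,0],"fingers":0.1},
    {"translation":[-0.021,0.021,0],"rot":[0,0,0],"fingers":0.1},
    {"translation":[-0.028,0.028,0],"rot":[0,0,0],"fingers":0.1},
    {"translation":[-0.035,0.035,0],"rot":[0,0,0],"fingers":0.1},
    {"translation":[-0.042,0.042,0],"rot":[0,0,0],"fingers":0.1},
    {"translation":[-0.049,0.049,0],"rot":[0,0,0],"fingers":0.1},
    {"translation":[-0.056,0.056,0],"rot":[0,0,0],"fingers":0.1},
    {"translation":[-0.063,0.063,0],"rot":[0,0,0],"fingers":0.1},
    {"translation":[-0.07,0.07,0],"rot":[0,0,0],"fingers":0.1},
    {"translation":[-0.077,0.077,0],"rot":[0,0,0],"fingers":0.1},
    {"translation":[-0.084,0.084,0],"rot":[0,0,0],"fingers":0.1},
    {"translation":[-0.091,0.091,0],"rot":[0,0,0],"fingers":0.1},
  ],
)

```text
t: 21.2
ee_pos: [0.5355, -0.0198, 0.032]
ee_rot: [3.141, -0.002, -2.444]
contact_force: [-4.3, -4.1, -1.7]
grip_width: 0.263
grip_force: 62.0
```

apply_moves(
  rows=[
    {"translation":[-0.0035,0.0035,0],"rot":[0,0,0],"fingers":0.1},
    {"translation":[-0.007,0.007,0],"rot":[0,0,0],"fingers":0.1},
    {"translation":[-0.0105,0.0105,0],"rot":[0,0,0],"fingers":0.1},
    {"translation":[-0.014,0.014,0],"rot":[0,0,0],"fingers":0.1},
    {"translation":[-0.0175,0.0175,0],"rot":[0,0,0],"fingers":0.1},
    {"translation":[-0.021,0.021,0],"rot":[0,0,0],"fingers":0.1},
  ],
)

```text
t: 21.8
ee_pos: [0.536, -0.0139, 0.032]
ee_rot: [3.141, -0.002, -2.444]
contact_force: [-4.4, -3.8, -0.1]
grip_width: 0.269
grip_force: 62.0
```

apply_moves(
  rows=[
    {"translation":[-0.002,0.002,0],"rot":[0,0,0],"fingers":0.1},
    {"translation":[-0.004,0.004,0],"rot":[0,0,0],"fingers":0.1},
    {"translation":[-0.006,0.006,0],"rot":[0,0,0],"fingers":0.1},
    {"translation":[-0.008,0.008,0],"rot":[0,0,0],"fingers":0.1},
    {"translation":[-0.01,0.01,0],"rot":[0,0,0],"fingers":0.1},
    {"translation":[-0.01,0.01,0],"rot":[0,0,0],"fingers":0.1},
  ],
)

```text
t: 22.4
ee_pos: [0.5361, -0.0121, 0.032]
ee_rot: [-3.141, -0.004, -2.444]
contact_force: [-4.0, -6.1, -1.5]
grip_width: 0.265
grip_force: 62.1
```

apply_moves(
  rows=[
    {"translation":[-0.002,0.002,0],"rot":[0,0,0],"fingers":0.1},
    {"translation":[-0.004,0.004,0],"rot":[0,0,0],"fingers":0.1},
    {"translation":[-0.006,0.006,0],"rot":[0,0,0],"fingers":0.1},
    {"translation":[-0.006,0.006,0],"rot":[0,0,0],"fingers":0.1},
  ],
)

```text
t: 22.8
ee_pos: [0.536, -0.0115, 0.0321]
ee_rot: [-3.139, -0.006, -2.445]
contact_force: [-5.2, -8.9, -0.3]
grip_width: 0.261
grip_force: 62.1
```

```bash
python3 look.py 9
```

```text
top brick (array([ 8.9, 62.6]), array([37.9, 47.3]), -0.85)
side brick (array([29.7, 40.8]), array([ 5. , 19.2]), 1.89)
22.9 [ 0.53603293 -0.01152562  0.03207487] [-3.13909283 -0.005935   -2.44541328] F [-5.99282851e+00 -9.00609060e+00  8.79775260e-03] dock [-68.50982446 -19.7531652 ] T [-1.70574727  1.12275193 -0.10771179]
```

apply_moves(
  rows=[
    {"translation":[-0.002,0.002,0],"rot":[0,0,0],"fingers":0.1},
    {"translation":[-0.004,0.004,0],"rot":[0,0,0],"fingers":0.1},
    {"translation":[-0.006,0.006,0],"rot":[0,0,0],"fingers":0.1},
    {"translation":[-0.008,0.008,0],"rot":[0,0,0],"fingers":0.1},
    {"translation":[-0.01,0.01,0],"rot":[0,0,0],"fingers":0.1},
    {"translation":[-0.012,0.012,0],"rot":[0,0,0],"fingers":0.1},
    {"translation":[-0.014,0.014,0],"rot":[0,0,0],"fingers":0.1},
    {"translation":[-0.016,0.016,0],"rot":[0,0,0],"fingers":0.1},
    {"translation":[-0.016,0.016,0],"rot":[0,0,0],"fingers":0.1},
  ],
)

```text
t: 23.8
ee_pos: [0.5361, -0.0084, 0.0321]
ee_rot: [-3.137, -0.008, -2.447]
contact_force: [-6.9, -12.5, 1.2]
grip_width: 0.266
grip_force: 62.2
```

```bash
python3 look.py 10
```

```text
top brick (array([ 8.9, 65.6]), array([32. , 47.3]), -0.85)
side brick (array([29.5, 45.9]), array([ 5. , 19.3]), 1.89)
23.9 [ 0.53611483 -0.00837747  0.0321422 ] [-3.13733091 -0.00839081 -2.446599  ] F [ -6.89681924 -11.81870071   1.0929502 ] dock [-68.70177296 -16.6098106 ] T [-2.31552021  1.29553844 -0.21290733]
```

apply_moves(
  rows=[
    {"translation":[-0.002,0.002,0],"rot":[0,0,0],"fingers":0.1},
    {"translation":[-0.004,0.004,0],"rot":[0,0,0],"fingers":0.1},
    {"translation":[-0.006,0.006,0],"rot":[0,0,0],"fingers":0.1},
    {"translation":[-0.008,0.008,0],"rot":[0,0,0],"fingers":0.1},
    {"translation":[-0.01,0.01,0],"rot":[0,0,0],"fingers":0.1},
    {"translation":[-0.01,0.01,0],"rot":[0,0,0],"fingers":0.1},
  ],
)

```text
t: 24.5
ee_pos: [0.5361, -0.0065, 0.0322]
ee_rot: [-3.136, -0.01, -2.447]
contact_force: [-6.9, -14.0, 1.8]
grip_width: 0.262
grip_force: 62.3
```

```bash
python3 look.py 11
```

```text
top brick (array([ 8.6, 67.9]), array([27.5, 47.3]), -0.85)
side brick (array([29.5, 48.5]), array([ 5. , 24.5]), 1.89)
24.6 [ 0.53615474 -0.00651643  0.0321872 ] [-3.13607595 -0.01013537 -2.44743305] F [ -6.75646355 -14.0502448    0.98138783] dock [-68.82372362 -14.75233504] T [-2.75076219  1.47560445 -0.24559162]
```

apply_moves(
  rows=[
    {"translation":[-0.002,0.002,0],"rot":[0,0,0],"fingers":0.1},
    {"translation":[-0.004,0.004,0],"rot":[0,0,0],"fingers":0.1},
    {"translation":[-0.006,0.006,0],"rot":[0,0,0],"fingers":0.1},
    {"translation":[-0.006,0.006,0],"rot":[0,0,0],"fingers":0.1},
  ],
)

```text
t: 25.0
ee_pos: [0.5361, -0.0054, 0.0322]
ee_rot: [-3.135, -0.011, -2.448]
contact_force: [-7.3, -15.4, 1.4]
grip_width: 0.266
grip_force: 62.3
```

```bash
python3 look.py 12
python3 - <<'E'
from h import *
a=dict(np.load('top12.npz'))['img'][155:215,215:300];b=dict(np.load('side12.npz'))['img'][150:235,260:360]
r=lambda i:cv2.resize(i,(400,300),interpolation=cv2.INTER_CUBIC)
cv2.imwrite('pics/crop12.png',cv2.cvtColor(np.hstack([r(a),r(b)]),cv2.COLOR_RGB2BGR))
E
```

```text
top brick (array([ 8.7, 69.2]), array([24.8, 47.3]), -0.85)
side brick (array([29.4, 50.4]), array([ 5. , 20.8]), 1.89)
25.1 [ 0.53614088 -0.0054131   0.03223505] [-3.13535123 -0.01121188 -2.44798366] F [ -8.40286759 -16.65872861   1.24536471] dock [-68.93340044 -13.65438118] T [-2.95211824  1.50055809 -0.26631644]
```

View pics/crop12.png

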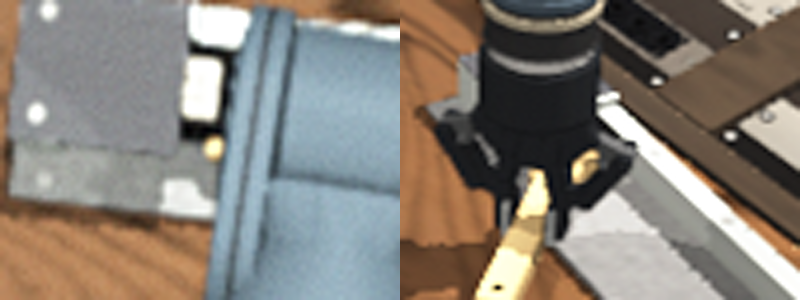

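The top half shows the visible part of the brick against the hood at (205,90); the side view's fork is hidden by the gripper at (540,200). Travel is past the latch point, so I back off slowly and watch the force.

apply_moves(
  rows=[
    {"translation":[0.004,-0.004,0],"rot":[0,0,0],"fingers":0.1},
    {"translation":[0.008,-0.008,0],"rot":[0,0,0],"fingers":0.1},
    {"translation":[0.012,-0.012,0],"rot":[0,0,0],"fingers":0.1},
    {"translation":[0.016,-0.016,0],"rot":[0,0,0],"fingers":0.1},
    {"translation":[0.02,-0.02,0],"rot":[0,0,0],"fingers":0.1},
    {"translation":[0.024,-0.024,0],"rot":[0,0,0],"fingers":0.1},
    {"translation":[0.028,-0.028,0],"rot":[0,0,0],"fingers":0.1},
    {"translation":[0.032,-0.032,0],"rot":[0,0,0],"fingers":0.1},
    {"translation":[0.032,-0.032,0],"rot":[0,0,0],"fingers":0.1},
  ],
)

```text
t: 26.0
ee_pos: [0.5369, -0.0078, 0.0319]
ee_rot: [3.139, 0.001, -2.442]
contact_force: [-3.1, 1.7, -2.0]
grip_width: 0.267
grip_force: 61.9
```

```bash
python3 look.py 13
```

```text
top brick (array([ 8.9, 63.8]), array([35.6, 47.3]), -0.85)
side brick (array([29.6, 45.9]), array([ 5. , 19.3]), 1.89)
26.1 [ 0.53690945 -0.00785466  0.03196298] [ 3.13957662e+00  5.91572082e-04 -2.44187317e+00] F [-3.94804701  1.67858506 -2.28061598] dock [-67.95559073 -16.01992807] T [0.32125927 0.8221789  0.26858556]
```

apply_moves(
  rows=[
    {"translation":[0.006,0.006,0],"rot":[0,0,0],"fingers":0.1},
    {"translation":[0.012,0.012,0],"rot":[0,0,0],"fingers":0.1},
    {"translation":[0.018,0.018,0],"rot":[0,0,0],"fingers":0.1},
    {"translation":[0.06,0.018,0],"rot":[0,0,0],"fingers":0.1},
    {"translation":[0.14,0.018,0],"rot":[0,0,0],"fingers":0.1},
    {"translation":[0.24,0.018,0],"rot":[0,0,0],"fingers":0.1},
    {"translation":[0.38,0.018,0],"rot":[0,0,0],"fingers":0.1},
    {"translation":[0.5,0.018,0],"rot":[0,0,0],"fingers":0.1},
    {"translation":[0.5,0.018,0],"rot":[0,0,0],"fingers":0.1},
    {"translation":[0.5,0.018,0],"rot":[0,0,0],"fingers":0.1},
  ],
)

```text
t: 27.1
ee_pos: [0.4586, -0.071, 0.0327]
ee_rot: [-3.14, 0.001, -2.445]
contact_force: [0.1, -0.2, -0.7]
grip_width: 0.261
grip_force: 62.0
```

```bash
python3 look.py 14
python3 - <<'E'
from h import *
a=dict(np.load('top14.npz'))['img'][145:265,210:370];b=dict(np.load('side14.npz'))['img'][140:260,220:380]
r=lambda i:cv2.resize(i,(400,300),interpolation=cv2.INTER_CUBIC)
cv2.imwrite('pics/crop14.png',cv2.cvtColor(np.hstack([r(a),r(b)]),cv2.COLOR_RGB2BGR))
E
```

```text
top brick (array([ 9., 61.]), array([41.2, 47. ]), -0.85)
side brick (array([10. , 45.8]), array([50.6, 30.1]), 12.78)
27.2 [ 0.45928129 -0.07048881  0.03277527] [-3.14035757e+00  1.19852332e-03 -2.44306983e+00] F [ 0.48456671  0.1587783  -1.04918005] dock [-139.84784731  -85.16232801] T [ 0.00114235 -0.00566241  0.06191763]
```

View pics/crop14.png

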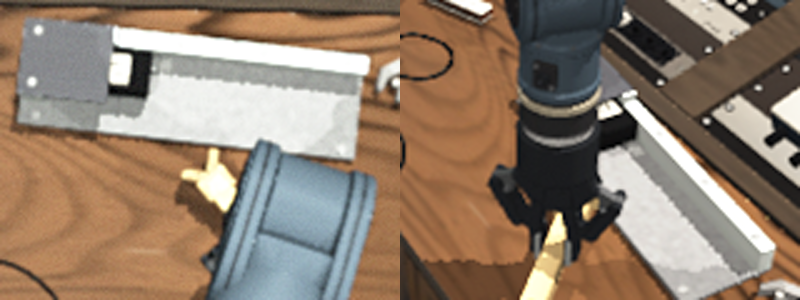

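The top half shows the brick latched under the hood, its trailing edge at (150,75), flush with the fence and clear of the stick. Now I lay the stick back down near where it started.

Run:
```python
from h import *
# cmd by the sums of the row numbers (dock frame, tool yaw 3.8403)
c=np.array([*d2w(-72.22,-199.32),.032,3.8403])
tx=-.0175-.056-.122-.17-.17-.091-.021-.01-.006-.016-.01-.006+.032+.5
ty=-.0175+.056+.122+.17+.17+.091+.021+.01+.006+.016+.01+.006-.032+.018
c=after(c,[tx,ty,0],0);print(c)
for t in [(.425,-.04,.045,4.1),(.425,-.01,.045,4.517),(.425,-.01,.018,4.517)]:
    r=row(c,t);print(r);c=after(c,*r)
```

```text
[ 0.45860228 -0.07005567  0.032       3.8403    ]
(array([ 0.032,  0.223, -0.065]), np.float64(-0.0413))
(array([-0.123,  0.086, -0.   ]), np.float64(-0.0664))
(array([0.   , 0.   , 0.135]), np.float64(-0.0))
```

apply_moves(
  rows=[
    {"translation":[0.01,0.07,-0.03],"rot":[0,0,0],"fingers":0.1},
    {"translation":[0.02,0.15,-0.065],"rot":[0,0,-0.01],"fingers":0.1},
    {"translation":[0.032,0.223,-0.065],"rot":[0,0,-0.025],"fingers":0.1},
    {"translation":[0.032,0.223,-0.065],"rot":[0,0,-0.0413],"fingers":0.1},
    {"translation":[0.032,0.223,-0.065],"rot":[0,0,-0.0413],"fingers":0.1},
  ],
)

```text
t: 27.7
ee_pos: [0.4255, -0.0398, 0.0456]
ee_rot: [-3.141, 0.001, -2.182]
contact_force: [-0.5, 0.1, -0.2]
grip_width: 0.269
grip_force: 62.0
```

apply_moves(
  rows=[
    {"translation":[-0.03,0.02,0],"rot":[0,0,-0.016],"fingers":0.1},
    {"translation":[-0.06,0.04,0],"rot":[0,0,-0.032],"fingers":0.1},
    {"translation":[-0.09,0.065,0],"rot":[0,0,-0.048],"fingers":0.1},
    {"translation":[-0.123,0.086,0],"rot":[0,0,-0.0664],"fingers":0.1},
    {"translation":[-0.123,0.086,0],"rot":[0,0,-0.0664],"fingers":0.1},
    {"translation":[-0.123,0.086,0],"rot":[0,0,-0.0664],"fingers":0.1},
  ],
)

```text
t: 28.3
ee_pos: [0.4254, -0.0104, 0.0454]
ee_rot: [-3.141, -0.0, -1.769]
contact_force: [0.3, 0.5, -1.4]
grip_width: 0.262
grip_force: 62.0
```

apply_moves(
  rows=[
    {"translation":[0,0,0.03],"rot":[0,0,0],"fingers":0.1},
    {"translation":[0,0,0.06],"rot":[0,0,0],"fingers":0.1},
    {"translation":[0,0,0.085],"rot":[0,0,0],"fingers":0.1},
    {"translation":[0,0,0.1],"rot":[0,0,0],"fingers":0.1},
    {"translation":[0,0,0.11],"rot":[0,0,0],"fingers":0.1},
    {"translation":[0,0,0.12],"rot":[0,0,0],"fingers":0.1},
    {"translation":[0,0,0.12],"rot":[0,0,0],"fingers":0.1},
    {"translation":[0,0,0.12],"rot":[0,0,0],"fingers":0.1},
  ],
)

```text
t: 29.1
ee_pos: [0.425, -0.0104, 0.0214]
ee_rot: [-3.141, 0.0, -1.766]
contact_force: [0.3, -0.4, -0.4]
grip_width: 0.262
grip_force: 62.0
```

apply_moves(
  rows=[
    {"translation":[0,0,0.004],"rot":[0,0,0],"fingers":0.1},
    {"translation":[0,0,0.008],"rot":[0,0,0],"fingers":0.1},
    {"translation":[0,0,0.011],"rot":[0,0,0],"fingers":0.1},
    {"translation":[0,0,0.011],"rot":[0,0,0],"fingers":0.1},
  ],
)

```text
t: 29.5
ee_pos: [0.4252, -0.0104, 0.02]
ee_rot: [-3.141, -0.0, -1.766]
contact_force: [-2.0, -0.4, 5.6]
grip_width: 0.264
grip_force: 62.7
```

Stick is on the desk (5.6 N). Release gently to 0.7 and rise.

apply_moves(
  rows=[
    {"translation":[0,0,0],"rot":[0,0,0],"fingers":0.3},
    {"translation":[0,0,0],"rot":[0,0,0],"fingers":0.4},
    {"translation":[0,0,0],"rot":[0,0,0],"fingers":0.55},
    {"translation":[0,0,0],"rot":[0,0,0],"fingers":0.7},
    {"translation":[0,0,0],"rot":[0,0,0],"fingers":0.7},
    {"translation":[0,0,0],"rot":[0,0,0],"fingers":0.7},
    {"translation":[0,0,0],"rot":[0,0,0],"fingers":0.7},
    {"translation":[0,0,-0.05],"rot":[0,0,0],"fingers":0.7},
    {"translation":[0,0,-0.2],"rot":[0,0,0],"fingers":0.7},
    {"translation":[0,0,-0.4],"rot":[0,0,0],"fingers":0.7},
    {"translation":[0,0,-0.6],"rot":[0,0,0],"fingers":0.7},
    {"translation":[0,0,-0.8],"rot":[0,0,0],"fingers":0.7},
    {"translation":[0,0,-0.8],"rot":[0,0,0],"fingers":0.7},
  ],
)

```text
t: 30.8
ee_pos: [0.4289, -0.0111, 0.1868]
ee_rot: [-3.128, 0.0, -1.766]
contact_force: [0.4, 0.4, 0.8]
grip_width: 0.703
grip_force: 0.0
```

apply_moves(
  rows=[
    {"translation":[-0.2,0.2,0],"rot":[0,0,0],"fingers":0.7},
    {"translation":[-0.4,0.4,0],"rot":[0,0,0],"fingers":0.7},
    {"translation":[-0.6,0.4,0],"rot":[0,0,0],"fingers":0.7},
    {"translation":[-0.8,0.4,0],"rot":[0,0,0],"fingers":0.7},
    {"translation":[-0.8,0.4,0],"rot":[0,0,0],"fingers":0.7},
    {"translation":[-0.8,0.4,0],"rot":[0,0,0],"fingers":0.7},
  ],
)

```text
t: 31.4
ee_pos: [0.3771, 0.1626, 0.1791]
ee_rot: [3.141, -0.001, -1.764]
contact_force: [-0.8, -0.2, 0.9]
grip_width: 0.702
grip_force: 0.0
```

```bash
python3 look.py 15
python3 - <<'E'
from h import *
print(fitstick(dict(np.load('top15.npz'))))
a=dict(np.load('top15.npz'))['img'][145:265,210:370];b=dict(np.load('side15.npz'))['img'][150:270,220:380]
r=lambda i:cv2.resize(i,(400,300),interpolation=cv2.INTER_CUBIC)
cv2.imwrite('pics/crop15.png',cv2.cvtColor(np.hstack([r(a),r(b)]),cv2.COLOR_RGB2BGR))
E
```

```text
top brick (array([ 8.4, 61. ]), array([41.2, 47.7]), -0.85)
side brick (array([ 6.8, 60. ]), array([49.8, 56.3]), 3.54)
31.5 [0.37737974 0.16131191 0.17904922] [ 3.14122555e+00 -8.21935677e-04 -1.76718671e+00] F [0.0741022  0.38468179 0.24010842] dock [-241.58086769  138.64524566] T [-0.00621233 -0.0279963  -0.05065281]
(array([425.25332912,  -9.45183718]), np.float64(79.07208132798898), np.float64(181.18683985897616), 670)
```

View pics/crop15.png

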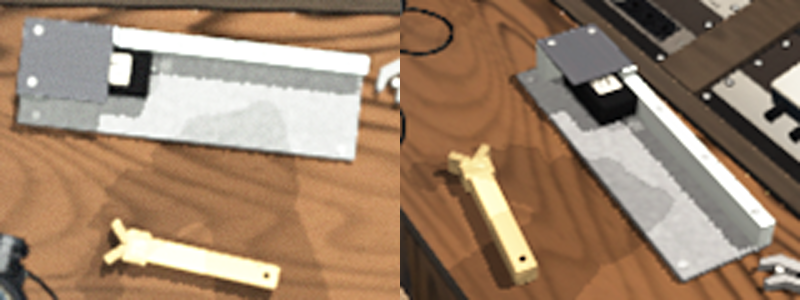

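Stick flat on the desk at crop (190,258), well clear of the dock; the adapter sits under the hood, its trailing edge at (150,75) unchanged since release, flush on the fence. Handing in.

```bash
python3 -c "
from plant import *
print(job_done())"
```

```text
the job is handed in; nothing more can be done
None
```

The job is handed in at about 31.5 s of the 72 s allowed: the adapter was brought flush, fed under the hood and latched, judging by the force drop on backing off and its unchanged position afterwards (the catch itself was not clearly seen), and the stick lies flat on the desk, clear of the dock and the adapter.

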